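# Clear the covered reagent bay through its side mouth and diverter chute

### The arm

A 7-joint arm with a two-finger parallel gripper is mounted at the origin on the work surface. World frame = base frame: x ahead of the robot, y to its left, z up, the work surface at z = 0. Lengths are in m, angles in degrees, forces in N, time in s.
With the tool pointing down it reaches from about 0.425 to 0.875 m from the base axis. Payload 4.7 kg.
Tool frame: the origin (TCP) lies midway between the tips of the shut fingers; the grasp point (between the pads) lies 19 mm behind it; z points along the fingers, x is the direction in which the jaws open and shut, and the axes are right-handed (so a half turn about z gives the same grasp; the last joint's range is limited). The gripper opens to 87 mm and grips with 3 to 60 N. Pads are 19 mm wide; open, the fingers measure 117 mm over their backs; the gripper's body (75 mm by 190 mm) begins 51 mm behind the grasp point.
Start: joints at [66.469, 18.392, -4.016, 83.108, 1.295, 78.541, -3.26], TCP at [0.268, -0.592, 0.223] pointing down, gripper open.
Joint ranges: [-163.93, 163.93], [-17.29, 119.83], [-79.2, 71.16], [3.27, 140.29], [-89.18, 269.18], [5.43, 117.66], [-154.24, 154.24]. Speed limits (degrees/s): [147.25, 147.25, 180, 180, 180, 180, 180].

### API

Orientations are given as [roll, pitch, yaw] about the fixed x, y, z axes, in that order (R = Rz(yaw) Ry(pitch) Rx(roll)).
In Python, from cell import telemetry, optics, env gives the robot as it stands.
- The arm moves only by the tool arm_command, never from a script. Its arguments are lists of equal length, an entry for each row: "translation": the shift along the tool's x, y, z in cm, a list of three; "twist": the turn about the tool's z in degrees. In form: {"translation": [[x, y, z], ...], "twist": [twist, ...]}. A call has 1 to 10 rows; each row shifts and turns the pose as measured when the row begins, along the tool's axes as they then stand; what a row does not reach is not made up. A row lasts 1/8 s, in which the tool goes at most 62.5 mm and 10.7 degrees, less where a joint would pass 70% of its speed; a pose out of reach is approached as far as the arm can. A call is refused whole if a number of a shift passes 6.25 or a number of a turn 10.7, either way. A call with a gripper value outside its range is refused whole. "grip" is the opening in per cent of the stroke, from 0 (shut) to 100 (fully open), set as the call begins (left out, the last holds). The fingers move at their own pace and stop on an object; "force" is the grip in N (left out, the last holds). Time passes only in rows, so rows that do not move let the fingers close. It gives the time, the measured TCP pose, the force and the opening at its end, in the units of the state.
- telemetry.get_obs(): the state, without advancing time (a new reading comes with each control period).
- optics.read_camera(name): name is "side" or "top" or "wrist"; returns a dict with "img" (480x640x3 uint8, blue, green, red), "fx", "fy", "cx", "cy" (pixels), "dist" ([k1, k2, p1, p2, k3] as OpenCV has them; the pictures are not rectified), "extrinsics" (4x4, takes a point from camera to world coordinates); the wrist camera has in their place "hand_eye" (4x4, takes a point from camera to tool coordinates, whose origin is the TCP and whose axes are the tool frame's). Camera axes: x right, y up, looking along -z (the intrinsics and any distortion apply to the point x, -y, -z); pixel columns grow to the right and rows downward; lengths in m; the calibration is good to about 2 mm. A picture is of the moment at which its call begins: read the wrist's pose just before it. There is no depth.
- env.sign_off(): hands the job in, once; it reports no verdict.
The state is a dict: "time_s": time; "qpos": joint angles; "joint_velocities": joint speeds; "effort": joint torques, N m; "tool_pos": TCP position; "tool_rot": TCP orientation; "force": force on the tool from outside, world axes, zero at the start; "wrist_torque": the same for the moment, N m; "grip_width": finger opening in m.
Only numpy, scipy, OpenCV 4.12 (cv2) and the standard library are available. Lean on these libraries where they do the work, as an engineer would, in place of code of your own. Each camera call takes 0.05 s, during which the arm holds its last target. There are 200 camera calls.

### The job

Empty the covered bay of the unloading unit: slide the two reagent canisters out sideways through the open end of the bay and let them run down the chute, the one with the yellow knob into the yellow tray and the one with the blue knob into the blue tray, swinging the orange diverter flap over as needed. Do not lift the canisters out of the unit, let neither get into the wrong tray, and leave the bottle, jar, tip box and tube rack where they stand.

Things in the scene. Friction and masses are not known exactly. Their poses are not given: they have to be found in the camera images.
- unit: Fixed unloading unit on the table: covered bay, then a Y-shaped chute. Origin at table height under the edge where the bay's flat floor ends and the chute begins, on the centre line. +y points back into the bay, -y down the chute, +x to the side away from the robot, z up. The other points and numbers (mm) here are in this frame.
- bay_end (a point): Middle of the bay floor at its closed end (y 255, z 95). The bay is a straight channel along y, 70 wide inside; side and end walls 5 thick, up to z 137. A clear roof (z 137 to 141) covers it from y 40 to 255; on its centre line is a 28 wide slot, open at the y 40 end. The canisters' knobs stick up through the slot; the canisters are too wide to come up.
- chute_edge (a point): Middle of the edge where the bay floor (z 95, uncovered from y 0 to 40) turns into the slippery chute, which slopes down 22 degrees to -y. A canister whose centre is pushed past this edge runs down by itself. Beside it a signal mast, 28 wide, 236 high, stands at x 105, y 20.
- chute_foot (a point): Middle of the chute's lower end (y -199, z 14), 215 down the slope. Chute walls, 34 high, fan out from 70 apart at the edge to 162. From 125 down the slope a 6 thick divider on the centre line makes two lanes 78 wide, at +x and -x, each leading into a tray.
- flap (a joint): Orange diverter flap, rad, -0.45 to 0.45; 0 = straight up the centre line. Its hinge, square to the slope, is at the divider's uphill end (x 0, y -116, z 49); it points uphill. Positive: free end swung to -x, so canisters go to the +x lane; negative: they go to the -x lane. Stays where left; 1 N at the post moves it. Within 0.1 of its stop will do: the canister presses it home.
- flap_post (a point): Top of the orange post (round rod 12 thick) on the flap (plate 90 long, 5 thick, 34 high), 80 mm from the hinge. The rod is square to the slope (leans 22 degrees downhill), its top 86 mm from the slope, the flap's upper edge 34 mm. Push it sideways along the unit's x to swing the flap.
- yellow_can_mid (a point): Middle of the canister with the yellow knob, 33 mm above its underside. Round, white, 62 mm diameter, 40 mm high; on its yellow top a central knob 20 mm in diameter, 26 mm high (66 mm in all). About 0.15 kg, slippery. In the bay it stands upright and its knob sticks 20 mm out above the clear roof.
- blue_can_mid (a point): Middle of the canister with the blue knob: the same canister in blue. Either may be the one nearer the mouth. A canister pushed from behind pushes the one in front along.
- yellow_tray: Yellow catch tray at the foot of one lane (either one), fixed. Origin at the centre of its underside on the table; 84 mm along x, 110 mm along y, floor 4 mm thick, walls 40 to 45 mm high, open on its +y side towards the chute. Axes parallel to the unit's.
- blue_tray: Blue catch tray at the foot of the other lane; same size, origin and axes.
- bottle: Bystander: white bottle, 62 mm in diameter, 170 mm high, standing on the table beside the bay. Origin at the centre of its underside.
- jar: Bystander: amber jar, 64 mm in diameter, 80 mm high, standing beside the chute. Origin at the centre of its underside.
- tip_box: Bystander: grey box with clear lid, 85 mm along x, 120 mm along y, 67 mm high, beside the bay. Origin at the centre of its underside.
- tube_rack: Bystander: white block 50 mm along x, 120 mm along y, 50 mm high, with four capped tubes up to 84 mm high, beside the chute. Origin at the centre of its underside.

How it is judged:
By the outcome, as a careful person would: the job done as asked, in the order asked, and still so for the second after the job is handed in, with the robot touching nothing.
It also fails if it takes over 58 s, if anything falls off the work surface, if the arm or the gripper's body presses on something with over 40 N, if the wrist force passes 120 N, or if a joint passes its speed limit or range.

## Working session

There is one attempt and no reset: what is moved stays moved. The work goes in short steps, Python scripts to look and compute and a tool call to move; the robot and the scene stay as the last step left them, time stands still between calls to the robot, and variables do not carry over. Pictures are saved under pics/ and viewed, about 8 in all and at most 12, crops included, and the job is handed in when it is done.

Besides the shell and the picture viewer there is one more tool, called as name(argument=value, ...) on one line, values as JSON. arm_command: Moves the arm, as the interface text tells. Its arguments: {"type":"object","properties":{"translation":{"type":"array","items":{"type":"array","items":{"type":"number"}}},"twist":{"type":"array","items":{"type":"number"}},"grip":{"type":"number"},"force":{"type":"number"}},"required":["translation","twist"]}

```bash
mkdir -p pics; python3 - <<'E'
from cell import telemetry, optics, env
import cv2
print(telemetry.get_obs())
for n in("top","side"):
    c=optics.read_camera(n); cv2.imwrite(f"pics/{n}0.png",c["img"]); print(n,c["fx"],c["fy"],c["cx"],c["cy"],c["dist"],c["extrinsics"])
E
```

```text
{'time_s': 0.0, 'qpos': array([66.46821197, 18.43901538, -4.01416697, 83.17569455,  1.29561319,
       78.54020703, -3.26132464]), 'joint_velocities': array([-0.00895342,  0.08283437, -0.00971975, -0.03251193,  0.11340859,
        0.04464814, -0.02807867]), 'effort': array([ 4.46365621e-04, -4.91286278e+01, -4.03846074e-01, -3.12530708e+01,
       -6.39531109e-02,  4.38610185e-02,  1.86804737e-04]), 'tool_pos': array([ 0.26760116, -0.59174833,  0.22145489]), 'tool_rot': array([ 1.79993194e+02,  1.09644832e-01, -6.56609484e+01]), 'force': array([ 0.07991954, -0.02318477,  0.10160285]), 'wrist_torque': array([-0.00514126,  0.06826905, -0.0365337 ]), 'grip_width': 0.0869412253329257}
top 553.5050256001698 553.5050256001698 313.6955446183288 240.10170476623708 [0.05558292 0.         0.         0.         0.        ] [[-0.00500118  0.99484378 -0.10129578  0.46469898]
 [-0.99992886 -0.00607208 -0.0102664   0.03515234]
 [-0.01082854  0.10123723  0.99480338  1.20270749]
 [ 0.          0.          0.          1.        ]]
side 530.4942328196871 530.4942328196871 319.8244550121975 233.75930776788192 [0.02763866 0.         0.         0.         0.        ] [[-0.83758175  0.28595409 -0.46549659  0.06770209]
 [-0.54581376 -0.47439543  0.69067816  0.77304435]
 [-0.02332721  0.83257386  0.55342263  0.71520296]
 [ 0.          0.          0.          1.        ]]
```

View pics/top0.png

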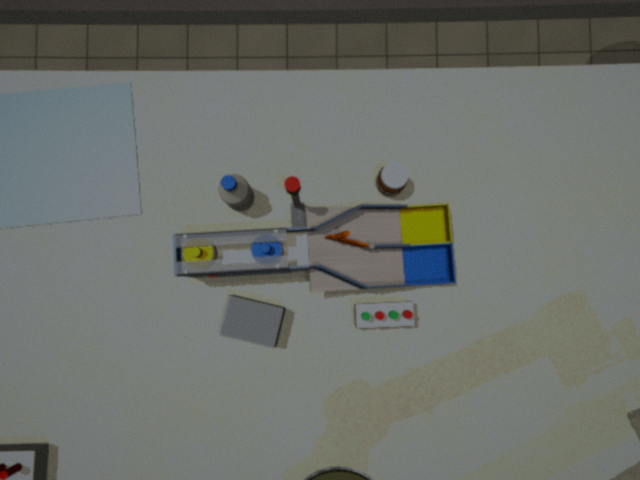

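View pics/side0.png

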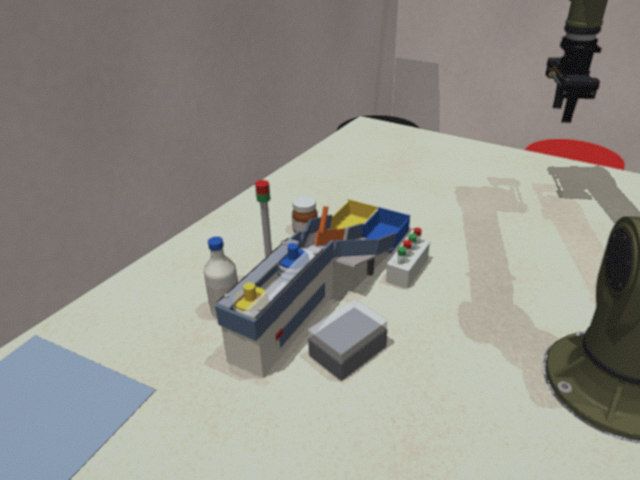

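The top view shows the blue canister (267,249) nearer the mouth and the yellow one (199,253) behind it. The yellow tray is in the +x lane (425,225) and the blue tray in the -x lane (428,265). The flap's free end is toward +x (330,238). I'll enlarge to fit the unit pose.

```bash
python3 - <<'E'
import cv2
i=cv2.imread("pics/top0.png")[170:320,165:465]
cv2.imwrite("pics/topc.png",cv2.resize(i,None,fx=2.6667,fy=2.6667,interpolation=cv2.INTER_CUBIC))
E
```

```text
(no output)
```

View pics/topc.png

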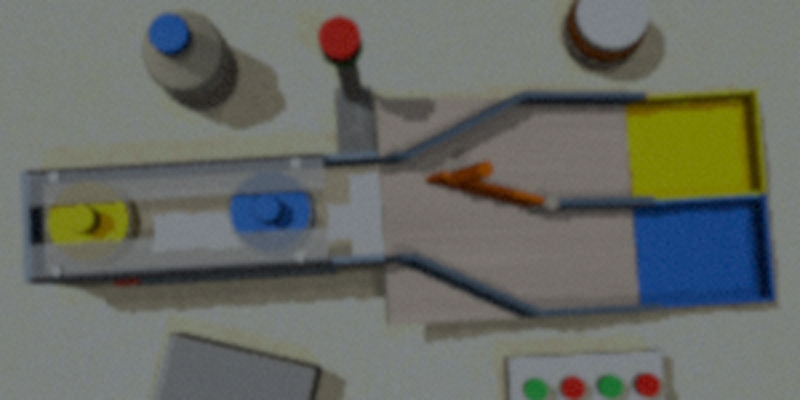

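```bash
cat > h.py <<'E'
import numpy as np, cv2
from scipy.optimize import least_squares
CAM={"top":(553.505,313.6955,240.1017,0.05558292,np.array([[-0.00500118,0.99484378,-0.10129578,0.46469898],[-0.99992886,-0.00607208,-0.0102664,0.03515234],[-0.01082854,0.10123723,0.99480338,1.20270749],[0,0,0,1]])),
"side":(530.4942,319.82446,233.7593,0.02763866,np.array([[-0.83758175,0.28595409,-0.46549659,0.06770209],[-0.54581376,-0.47439543,0.69067816,0.77304435],[-0.02332721,0.83257386,0.55342263,0.71520296],[0,0,0,1]]))}
def proj(n,P):
    f,cx,cy,k,E=CAM[n]; p=(np.atleast_2d(P)-E[:3,3])@E[:3,:3]; p=p*[1,-1,-1]
    return cv2.projectPoints(p,np.zeros(3),np.zeros(3),np.array([[f,0,cx],[0,f,cy],[0,0,1.]]),np.array([k,0,0,0,0]))[0][:,0]
def U(p,P):  # unit mm -> world m
    c,s=np.cos(p[2]),np.sin(p[2]); P=np.atleast_2d(P)/1000
    return np.c_[c*P[:,0]-s*P[:,1]+p[0], s*P[:,0]+c*P[:,1]+p[1], P[:,2]]
t=np.radians(22); H=np.array([0,-115.9,48.2]);u=np.array([0,np.cos(t),np.sin(t)]);n=np.array([0,-np.sin(t),np.cos(t)])
def flap(a,l,h): return H+l*(np.cos(a)*u-np.sin(a)*np.array([1,0,0]))+h*n
E
cat > fit.py <<'E'
from h import *
crop=lambda q:np.array(q)/2.66667+[165-.3,170-.3]
def pts(v):
    a,yy,yb=v[3:]
    return U(v,[[40,260,137],[-40,260,137],H+34*n,[105,20,236],flap(a,80,86),flap(a,90,34),[0,yy,161],[0,yb,161]])
obs=crop([(25,173),(32,282),(548,203),(340,40),(488,170),(430,180),(85,217),(270,208)])
so=np.array([(263,184),(325,209),(250,287),(292,248)])
def f(v):
    P=pts(v); return np.r_[(proj("top",P)-obs).ravel(),.5*(proj("side",P[[3,4,6,7]])-so).ravel()]
r=least_squares(f,[.5,.03,0,-.3,200,90],x_scale=[.1,.1,.1,.1,50,50],loss='soft_l1')
print(r.x.round(4)); print(r.fun.reshape(-1,2).round(1)); print(pts(r.x).round(3))
E
python3 fit.py
```

```text
[ 5.601000e-01  5.720000e-02  5.210000e-02 -2.260000e-01  2.108317e+02
  7.985510e+01]
[[-1.3 -0.5]
 [-2.6 -0. ]
 [ 1.6 -0.1]
 [ 0.1 -1. ]
 [-0.6  0.8]
 [ 5.6 -0.7]
 [-0.3  1.1]
 [-0.4  0.5]
 [-0.6 -0.9]
 [ 0.8 -1.6]
 [ 0.4 -1.3]
 [ 0.6 -1.7]]
[[ 0.587  0.319  0.137]
 [ 0.507  0.315  0.137]
 [ 0.567 -0.071  0.08 ]
 [ 0.664  0.083  0.236]
 [ 0.582 -0.018  0.157]
 [ 0.583  0.011  0.113]
 [ 0.549  0.268  0.161]
 [ 0.556  0.137  0.161]]
```

```bash
cat > go.py <<'E'
import sys
from h import *
from scipy.spatial.transform import Rotation as R
from cell import telemetry
V=np.array([.5601,.0572,.0521])
def state():
    o=telemetry.get_obs(); p=o["tool_pos"]; c,s=np.cos(V[2]),np.sin(V[2]); d=(p-[V[0],V[1],0])*1000
    return o,p,R.from_euler("xyz",o["tool_rot"],degrees=True),np.array([c*d[0]+s*d[1],-s*d[0]+c*d[1],d[2]])
if __name__=="__main__":
    o,p,r,u=state(); print("t",o["time_s"],"unit",u.round(1),"rot",o["tool_rot"].round(1),"F",o["force"].round(1),"twist",round(o["tool_rot"][2]-np.degrees(V[2])+90,1))
    for a in sys.argv[1:]:
        t=np.array(eval(a)); print(a,"tool cm",(r.inv().apply(U(V,t)[0]-p)*100).round(2))
E
python3 go.py "-12,-78,220"
```

```text
t 0.1 unit [-325.9 -632.9  221.6] rot [ 1.80e+02  1.00e-01 -6.57e+01] F [-0.6  0.   0.1] twist 21.4
-12,-78,220 tool cm [-40.25 -49.44   0.22]
```

arm_command(translation=[[0,0,0],[0,0,0]], twist=[10.6,10.6], grip=0)

```text
time_s: 0.35
tool_pos: [0.2673, -0.5912, 0.2202]
tool_rot: [179.9, 0.2, -87.4]
force: [0.9, -0.0, 0.2]
grip_width: 0.0743
```

```bash
python3 go.py "-12,-78,220"
```

```text
t 0.35 unit [-326.2 -632.2  220.2] rot [179.9   0.2 -87.4] F [ 0.9 -0.   0.2] twist -0.3
-12,-78,220 tool cm [-55.61 -31.09   0.19]
```

arm_command(translation=[[-5,-2.8,0],[-5,-2.8,0],[-5,-2.8,0],[-5,-2.8,0],[-5,-2.8,0],[-5,-2.8,0],[-5,-2.8,0],[-5,-2.8,0],[-5,-2.8,0],[-5,-2.8,0]], twist=[0,0,0,0,0,0,0,0,0,0])

```text
time_s: 1.6
tool_pos: [0.5289, -0.0685, 0.2165]
tool_rot: [179.6, 0.3, -88.1]
force: [1.7, -1.0, 0.1]
grip_width: 0.0006
```

```bash
python3 go.py "-12,-78,220"
```

```text
t 1.6 unit [ -37.7 -123.9  216.5] rot [179.6   0.3 -88.1] F [ 1.7 -1.   0.1] twist -1.1
-12,-78,220 tool cm [-4.64 -2.48 -0.34]
```

arm_command(translation=[[-2.3,-1.2,0],[-2.2,-1.2,0],[0,0,0]], twist=[-1.1,0,0])

```text
time_s: 1.98
tool_pos: [0.5518, -0.014, 0.2155]
tool_rot: [179.5, 0.5, -86.4]
force: [-1.2, -0.8, -0.1]
grip_width: 0.0005
```

```bash
cat > wr.py <<'E'
import sys
from go import *
from cell import optics
o,p,r,u=state()
c=optics.read_camera("wrist"); cv2.imwrite(f"pics/{sys.argv[1]}.png",c["img"])
T=np.eye(4);T[:3,:3]=r.as_matrix();T[:3,3]=p
np.savez(f"pics/{sys.argv[1]}.npz",E=T@c["hand_eye"],K=[c["fx"],c["fy"],c["cx"],c["cy"]],d=np.array(c["dist"]))
E
cat > px.py <<'E'
# px.py name z(mm) u,v ...: pixel -> unit mm at height z
import sys
from go import *
d=np.load(f"pics/{sys.argv[1]}.npz");f=d["K"];E=d["E"]
K=np.array([[f[0],0,f[2]],[0,f[1],f[3]],[0,0,1]])
for a in sys.argv[2:]:
    z,x,y=map(float,a.split(",")); q=cv2.undistortPoints(np.array([[[x,y]]]),K,d["d"])[0,0]
    v=E[:3,:3]@[q[0],-q[1],-1]; w=E[:3,3]+v*(z/1000-E[2,3])/v[2]
    c,s=np.cos(V[2]),np.sin(V[2]); e=(w-[V[0],V[1],0])*1000; print(a,"unit",np.round([c*e[0]+s*e[1],-s*e[0]+c*e[1],e[2]],1))
E
python3 wr.py w1; python3 go.py
```

```text
t 2.025 unit [-12.5 -72.6 215.3] rot [179.5   0.4 -86.5] F [-0.1 -0.4 -0. ] twist 0.5
```

View pics/w1.png

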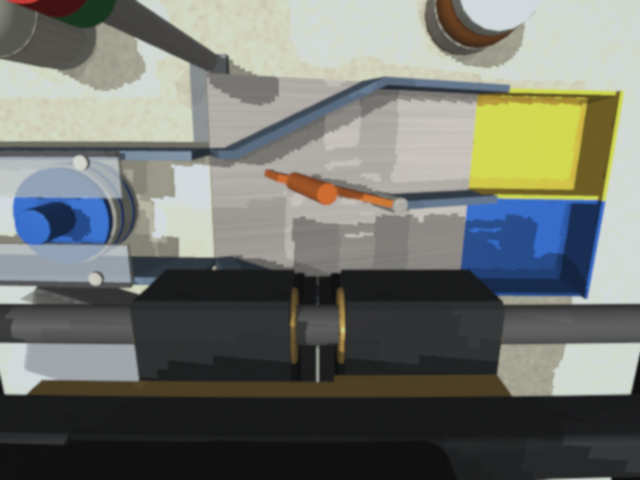

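The wrist view shows the post top at (327,193), the hinge end at (400,205) and the blue knob top at (33,227). The flap leans to +x.

```bash
python3 px.py w1 157,327,193 80,400,205 113,268,174 161,33,227 95,209,155 95,214,262; python3 -c "
from h import *
for a in(-.45,-.226,-.3,.35,.45):print(a,flap(a,80,86).round(1),flap(a,90,34).round(1))"
```

```text
157,327,193 unit [ 23.4 -75.  157. ]
80,400,205 unit [   3.5 -128.1   80. ]
113,268,174 unit [ 27.9 -39.2 113. ]
161,33,227 unit [  4.3  81.  161. ]
95,209,155 unit [37.9  1.5 95. ]
95,214,262 unit [-35.7   1.9  95. ]
-0.45 [ 34.8 -81.3 154.9] [ 39.1 -53.5 110.1]
-0.226 [ 17.9 -75.8 157.1] [ 20.2 -47.3 112.6]
-0.3 [ 23.6 -77.3 156.6] [ 26.6 -48.9 111.9]
0.35 [-27.4 -78.4 156.1] [-30.9 -50.2 111.4]
0.45 [-34.8 -81.3 154.9] [-39.1 -53.5 110.1]
```

```bash
sed -i 's/\.5601,/.5625,/' go.py; python3 go.py "-12,-77,140" "22,-79,140"
```

```text
t 2.025 unit [-14.9 -72.4 215.3] rot [179.5   0.4 -86.5] F [-0.1 -0.4 -0. ] twist 0.5
-12,-77,140 tool cm [ 0.51 -0.35  7.53]
22,-79,140 tool cm [ 0.74 -3.75  7.5 ]
```

arm_command(translation=[[0,0,3.7],[0.3,0,3.7],[0,-0.6,0],[0,-0.8,0],[0,-0.8,0],[0,-0.8,0]], twist=[0,0,0,0,0,0])

```text
time_s: 2.78
tool_pos: [0.5831, -0.0245, 0.1432]
tool_rot: [179.7, 0.1, -87.1]
force: [-0.8, 0.0, -0.5]
grip_width: 0.0006
```

```bash
python3 go.py "22,-79,140"
```

```text
t 2.775 unit [ 16.3 -82.7 143.2] rot [ 1.797e+02  1.000e-01 -8.710e+01] F [-0.8  0.  -0.5] twist -0.0
22,-79,140 tool cm [-0.37 -0.57  0.32]
```

arm_command(translation=[[-0.3,-0.4,0.3],[0,-0.3,0],[0,0,0]], twist=[0,0,0])

```text
time_s: 3.15
tool_pos: [0.5843, -0.0199, 0.1399]
tool_rot: [178.7, 0.1, -87.0]
force: [-1.4, -0.7, 0.0]
grip_width: 0.0004
```

```bash
python3 go.py; python3 - <<'E'
from cell import optics
import cv2
i=optics.read_camera("top")["img"];cv2.imwrite("pics/t2f.png",i);cv2.imwrite("pics/t2.png",cv2.resize(i[170:320,165:465],None,fx=2.6667,fy=2.6667))
E
```

```text
t 3.15 unit [ 17.8 -78.1 139.9] rot [ 1.787e+02  1.000e-01 -8.700e+01] F [-1.4 -0.7  0. ] twist 0.0
```

arm_command(translation=[[0,1.5,0],[0,0,-3],[0,0,-3],[0,0,0]], twist=[0,0,0,0])

```text
time_s: 3.7
tool_pos: [0.5708, -0.0201, 0.2029]
tool_rot: [179.1, 0.1, -86.9]
force: [-0.3, -0.5, -0.9]
grip_width: 0.0005
```

```bash
python3 wr.py w2; python3 go.py "0,125,200"
```

```text
t 3.75 unit [  3.3 -77.7 201.4] rot [ 1.79e+02  1.00e-01 -8.69e+01] F [ 0.6 -0.7 -0.3] twist 0.1
0,125,200 tool cm [-20.27   0.3    0.2 ]
```

View pics/w2.png

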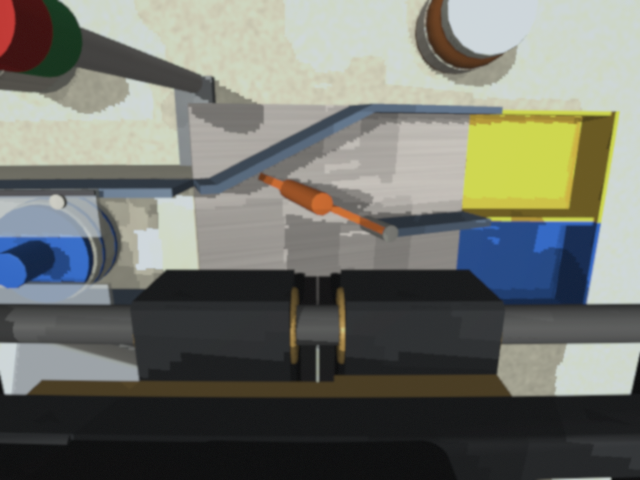

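The flap's free end (262,177) now rests near the +x wall, with the post top at (321,203), so it is set for the -x (blue) lane.

arm_command(translation=[[-4.5,0,0],[-4.5,0.1,0],[-4.5,0.1,0],[-4.5,0.1,0],[-2.2,0,0],[0,0,0]], twist=[0,0,0,0,0,0])

```text
time_s: 4.5
tool_pos: [0.5522, 0.1844, 0.1944]
tool_rot: [178.6, 0.1, -87.1]
force: [-0.6, 0.4, -0.5]
grip_width: 0.0005
```

```bash
python3 px.py w2 155,321,203 80,388,232;python3 wr.py w3; python3 go.py "2,125,150"
```

```text
155,321,203 unit [ 36.  -79.5 155. ]
80,388,232 unit [   1.7 -126.3   80. ]
t 4.55 unit [ -3.5 126.  194.3] rot [178.6   0.  -87.2] F [-0.1 -0.7 -0. ] twist -0.2
2,125,150 tool cm [ 0.1  -0.65  4.41]
```

View pics/w3.png

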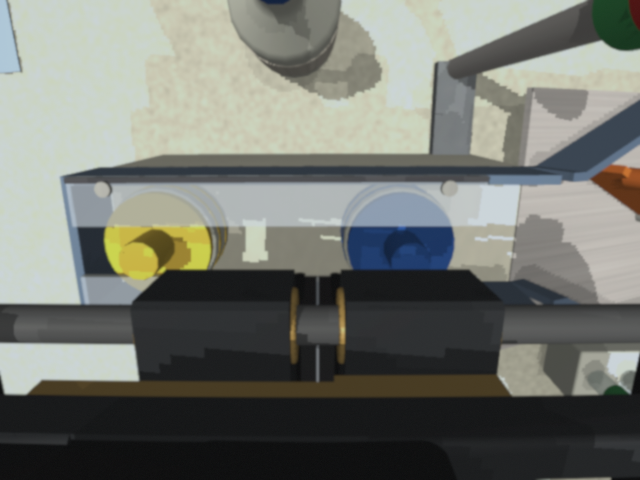

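```bash
python3 px.py w3 161,138,260 161,407,263 141,250,226 141,95,275 135,400,240; python3 go.py
```

```text
161,138,260 unit [  2.9 214.  161. ]
161,407,263 unit [  1.2  84.3 161. ]
141,250,226 unit [ 14.6 162.3 141. ]
141,95,275 unit [-12.4 247.5 141. ]
135,400,240 unit [  5.2  83.  135. ]
t 4.55 unit [ -3.5 126.  194.3] rot [178.6   0.  -87.2] F [-0.1 -0.7 -0. ] twist -0.2
```

arm_command(translation=[[0,-0.5,2.2],[0,0,2.2],[0,0,0]], twist=[0,0,0])

```text
time_s: 4.92
tool_pos: [0.5575, 0.1763, 0.1478]
tool_rot: [178.6, -0.2, -87.6]
force: [-0.1, -0.3, -0.5]
grip_width: 0.0004
```

```bash
python3 go.py "2,60,149"
```

```text
t 4.925 unit [  1.2 119.2 147.8] rot [178.6  -0.2 -87.6] F [-0.1 -0.3 -0.5] twist -0.6
2,60,149 tool cm [ 5.92 -0.14 -0.11]
```

arm_command(translation=[[0.9,0,-0.1],[0.9,0,-0.1],[0.9,0,-0.1],[0.9,0,-0.1],[0.9,0,-0.1],[0.9,0,-0.1],[0.9,0,-0.1]], twist=[-0.5,0,0,0,0,0,0])

```text
time_s: 5.8
tool_pos: [0.5627, 0.1074, 0.1585]
tool_rot: [178.8, -0.2, -87.3]
force: [-0.2, 0.3, 0.6]
grip_width: 0.0003
```

```bash
python3 go.py "2,20,149"
```

```text
t 5.8 unit [  2.8  50.2 158.5] rot [178.8  -0.2 -87.3] F [-0.2  0.3  0.6] twist -0.3
2,20,149 tool cm [3.01 0.05 0.96]
```

```bash
python3 wr.py w4; python3 go.py
```

```text
t 5.85 unit [  3.1  48.2 158.5] rot [178.8  -0.3 -87.4] F [ 0.2 -1.1  0.6] twist -0.4
```

View pics/w4.png

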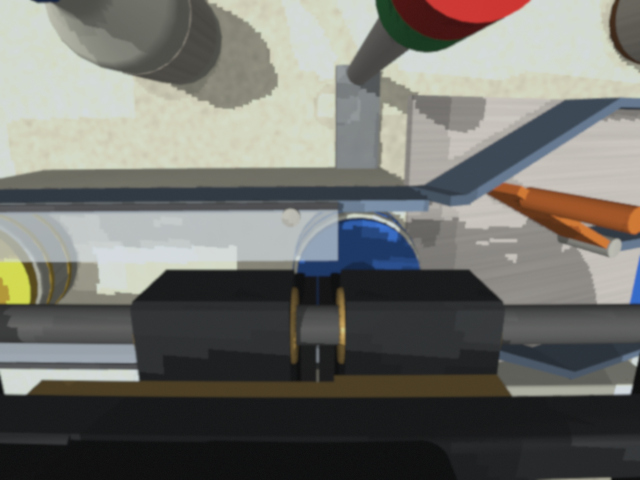

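```bash
python3 px.py w4 135,358,270 135,296,270 135,420,270
```

```text
135,358,270 unit [  7.8  31.3 135. ]
135,296,270 unit [  8.   59.7 135. ]
135,420,270 unit [  7.6   2.7 135. ]
```

arm_command(translation=[[-1.2,0,0],[0,0,1.0],[0.9,0,0],[0.9,0,0.1],[0.9,0,0.1]], twist=[0,0,0,0,0])

```text
time_s: 6.48
tool_pos: [0.563, 0.0914, 0.1454]
tool_rot: [178.8, -0.2, -87.2]
force: [-0.5, 0.3, 0.9]
grip_width: 0.0006
```

```bash
python3 go.py "2,5,149"
```

```text
t 6.475 unit [  2.3  34.1 145.4] rot [178.8  -0.2 -87.2] F [-0.5  0.3  0.9] twist -0.2
2,5,149 tool cm [ 2.91  0.03 -0.35]
```

arm_command(translation=[[0.8,0,0],[0.8,0,0],[0.8,0,0],[0.6,0,0],[0,0,0],[0,0,0],[0,0,0],[0,0,0]], twist=[0,0,0,0,0,0,0,0])

```text
time_s: 7.48
tool_pos: [0.5648, 0.0579, 0.1457]
tool_rot: [178.8, -0.2, -87.3]
force: [-0.6, 0.1, -0.9]
grip_width: 0.0005
```

```bash
python3 go.py "2,5,149"; python3 wr.py w5; python3 - <<'E'
from cell import optics
import cv2,numpy as np
i=optics.read_camera("top")["img"]
a=cv2.resize(i[170:320,165:465],(800,400),interpolation=cv2.INTER_CUBIC)
w=cv2.resize(cv2.imread("pics/w5.png")[0:280],(457,200)); c=np.zeros((200,800,3),np.uint8);c[:,:457]=w
cv2.imwrite("pics/c5.png",np.vstack([a,c]))
E
```

```text
t 7.475 unit [  2.3   0.6 145.7] rot [178.8  -0.2 -87.3] F [-0.6  0.1 -0.9] twist -0.3
2,5,149 tool cm [-0.44  0.04 -0.33]
```

View pics/c5.png

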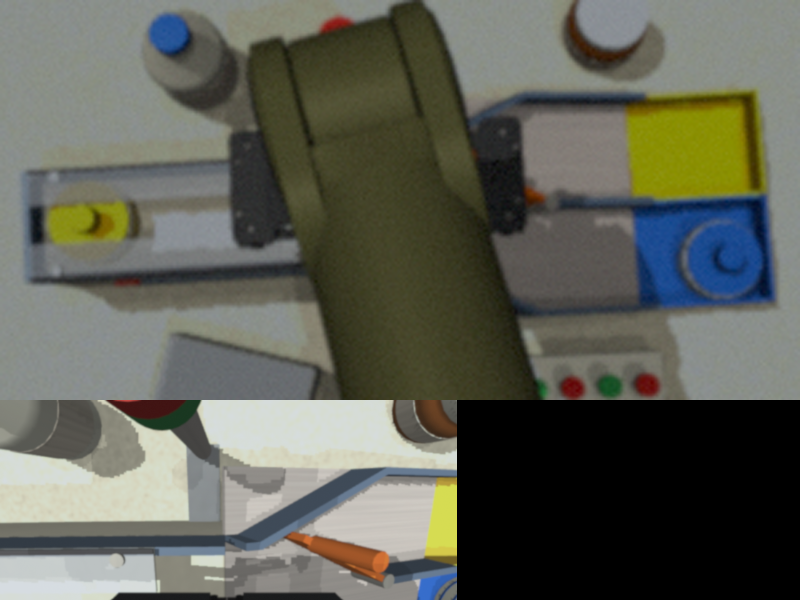

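Blue is in the blue tray (top crop 730,258) and yellow is still in the bay (85,218). Next I swing the flap. I'll turn the tool 90° past the mast so that the gripper body clears it.

arm_command(translation=[[0,0,-3.5],[0,0,-3],[4,0,0],[4.5,0,0],[0,0,0]], twist=[0,0,0,0,0])

```text
time_s: 8.2
tool_pos: [0.5704, -0.0276, 0.2132]
tool_rot: [178.8, -0.3, -87.1]
force: [0.2, -0.0, -0.6]
grip_width: 0.0004
```

arm_command(translation=[[0,0,0],[0,0,0],[0,0,0],[0,0,0],[0,0,0],[0,0,0],[0,0,0],[0,0,0],[0,0,0]], twist=[-10.2,-10.2,-10.2,-10.2,-10.2,-10.2,-10.2,-10.2,-8])

```text
time_s: 9.32
tool_pos: [0.5696, -0.0168, 0.213]
tool_rot: [-179.9, 1.2, 6.1]
force: [0.7, -0.2, 0.1]
grip_width: 0.0007
```

```bash
python3 go.py "70,-80,200" "70,-80,142"
```

```text
t 9.325 unit [  3.3 -74.3 213. ] rot [-179.9    1.2    6.1] F [ 0.7 -0.2  0.1] twist 93.1
70,-80,200 tool cm [6.66 0.93 1.16]
70,-80,142 tool cm [6.78 0.94 6.96]
```

arm_command(translation=[[3.4,0.4,0],[3.3,0.4,0],[0,0,3.5],[0,0,3.4],[0,0,0]], twist=[3,0,0,0,0])

```text
time_s: 9.95
tool_pos: [0.6379, -0.013, 0.1415]
tool_rot: [-179.8, 1.1, 3.4]
force: [-0.3, 0.4, 0.1]
grip_width: 0.0003
```

```bash
python3 go.py "70,-78,142" "-15,-78,142"
```

```text
t 9.95 unit [ 71.6 -74.1 141.5] rot [-179.8    1.1    3.4] F [-0.3  0.4  0.1] twist 90.4
70,-78,142 tool cm [-0.17  0.39 -0.04]
-15,-78,142 tool cm [-8.66  0.34  0.12]
```

arm_command(translation=[[-1,0.3,0],[-1.2,0,0],[-1.2,0,0],[-1.2,0,0],[-1.2,0,0],[-1.2,0,0],[-0.8,0,0]], twist=[0,0,0,0,0,0,0])

```text
time_s: 10.82
tool_pos: [0.5578, -0.0199, 0.1487]
tool_rot: [-179.9, 0.5, 3.4]
force: [1.8, -1.0, -0.9]
grip_width: 0.0009
```

arm_command(translation=[[-0.5,0,0],[-0.5,0,0],[-0.4,0,0]], twist=[0,0,0])

```text
time_s: 11.2
tool_pos: [0.5453, -0.0212, 0.1493]
tool_rot: [-179.9, 0.2, 3.4]
force: [11.0, 0.7, -5.1]
grip_width: 0.0004
```

```bash
python3 go.py
```

```text
t 11.2 unit [-21.2 -77.4 149.3] rot [-179.9    0.2    3.4] F [11.   0.7 -5.1] twist 90.4
```

arm_command(translation=[[1.5,0,0],[0,0,-3.2],[0,0,-3.2],[0,0,0]], twist=[0,0,0,0])

```text
time_s: 11.7
tool_pos: [0.5613, -0.02, 0.2137]
tool_rot: [-179.8, 0.5, 3.4]
force: [0.5, 0.3, -0.6]
grip_width: 0.0003
```

arm_command(translation=[[0,0,0],[0,0,0],[0,0,0],[0,0,0],[0,0,0],[0,0,0],[0,0,0],[0,0,0],[0,0,0]], twist=[10,10,10,10,10,10,10,10,7.5])

```text
time_s: 12.82
tool_pos: [0.5575, -0.0191, 0.2013]
tool_rot: [178.0, 0.6, -87.0]
force: [-0.3, 0.1, 0.3]
grip_width: 0.0004
```

```bash
python3 wr.py w6; python3 go.py "2,250,200"
```

```text
t 12.875 unit [ -9.1 -76.  201. ] rot [178.    0.6 -87.2] F [-0.9 -0.4 -1.5] twist -0.2
2,250,200 tool cm [-32.6   -1.02   0.39]
```

View pics/w6.png

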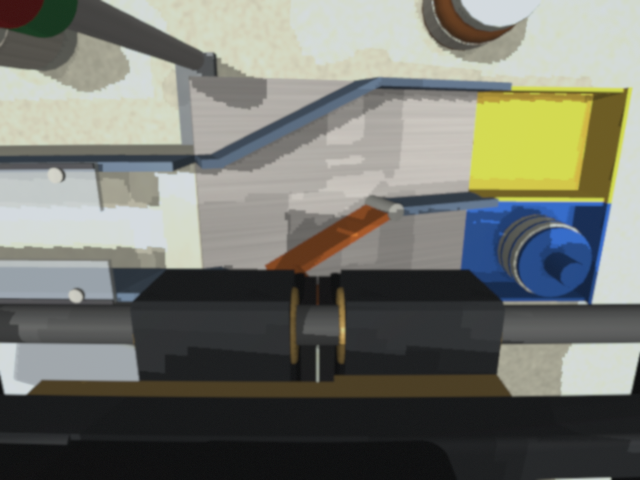

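The flap is swung to -x, with its edge running from the hinge (385,210) to (270,268), so it is open to the yellow lane. Blue is still in its tray (553,255).

arm_command(translation=[[-4.5,-0.1,-0.1],[-4.5,-0.1,-0.1],[-4.5,-0.1,-0.1],[-4.5,-0.1,-0.1],[-4.5,-0.1,-0.1],[-4.5,-0.1,-0.1],[-4,-0.1,-0.1],[-1.5,-0.1,0],[0,0,0]], twist=[0,0,0,0,0,0,0,0,0])

```text
time_s: 14.0
tool_pos: [0.5461, 0.3119, 0.2001]
tool_rot: [176.9, 0.4, -86.5]
force: [0.7, -0.9, -0.8]
grip_width: 0.0003
```

```bash
python3 go.py "2,252,149"
```

```text
t 14.0 unit [ -3.1 255.2 200.1] rot [176.9   0.4 -86.5] F [ 0.7 -0.9 -0.8] twist 0.5
2,252,149 tool cm [ 0.36 -0.78  5.07]
```

arm_command(translation=[[0,-0.7,2.5],[0,0,2.2],[0,0,0]], twist=[0.5,0,0])

```text
time_s: 14.38
tool_pos: [0.5532, 0.3054, 0.1507]
tool_rot: [176.9, 0.1, -87.3]
force: [0.2, 1.3, 0.2]
grip_width: -0.0
```

```bash
python3 go.py "2,200,149"
```

```text
t 14.375 unit [  3.6 248.3 150.7] rot [ 1.769e+02  1.000e-01 -8.730e+01] F [0.2 1.3 0.2] twist -0.3
2,200,149 tool cm [4.83 0.13 0.17]
```

arm_command(translation=[[0.8,0,0.1],[0.8,0,0],[0.8,0,0],[0.8,0,0],[0.8,0,0]], twist=[0,0,0,0,0])

```text
time_s: 15.0
tool_pos: [0.5574, 0.2609, 0.1529]
tool_rot: [177.2, 0.1, -87.5]
force: [0.1, 1.1, -0.3]
grip_width: 0.0007
```

```bash
python3 go.py "2,150,149"
```

```text
t 15.0 unit [  5.5 203.7 152.9] rot [ 1.772e+02  1.000e-01 -8.750e+01] F [ 0.1  1.1 -0.3] twist -0.5
2,150,149 tool cm [5.37 0.29 0.4 ]
```

arm_command(translation=[[0.8,0.1,0.1],[0.8,0.1,0.1],[0.8,0.1,0.1],[0.8,0,0.1],[0.8,0,0.1],[0.8,0,0.1]], twist=[-0.4,0,0,0,0,0])

```text
time_s: 15.75
tool_pos: [0.5564, 0.2098, 0.1468]
tool_rot: [177.2, 0.1, -87.0]
force: [-0.4, -0.1, 0.2]
grip_width: 0.0004
```

```bash
python3 go.py "2,100,149"
```

```text
t 15.75 unit [  1.8 152.7 146.8] rot [ 1.772e+02  1.000e-01 -8.700e+01] F [-0.4 -0.1  0.2] twist -0.0
2,100,149 tool cm [ 5.27 -0.01 -0.24]
```

arm_command(translation=[[0.8,0,-0.1],[0.8,0,0],[0.8,0,0],[0.8,0,0],[0.8,0,0],[0.8,0,0],[0.8,0,0]], twist=[0,0,0,0,0,0,0])

```text
time_s: 16.62
tool_pos: [0.5595, 0.1498, 0.1476]
tool_rot: [177.2, 0.1, -87.0]
force: [-0.6, 1.0, 0.1]
grip_width: 0.0004
```

```bash
python3 go.py "2,40,149"
```

```text
t 16.625 unit [  1.8  92.6 147.6] rot [ 1.772e+02  1.000e-01 -8.700e+01] F [-0.6  1.   0.1] twist -0.0
2,40,149 tool cm [ 5.26 -0.01 -0.15]
```

arm_command(translation=[[0.8,0,0],[0.8,0,0],[0.8,0,0],[0.8,0,0],[0.8,0,0],[0.8,0,0]], twist=[0,0,0,0,0,0])

```text
time_s: 17.38
tool_pos: [0.5622, 0.0985, 0.1476]
tool_rot: [177.2, 0.1, -87.0]
force: [1.6, 0.4, -0.1]
grip_width: 0.0005
```

```bash
python3 go.py "2,3,149"
```

```text
t 17.375 unit [  1.9  41.2 147.6] rot [ 1.772e+02  1.000e-01 -8.700e+01] F [ 1.6  0.4 -0.1] twist -0.0
2,3,149 tool cm [ 3.82 -0.01 -0.15]
```

arm_command(translation=[[0.8,0,0],[0.8,0,0],[0.8,0,0],[0.8,0,0],[0.7,0,0],[0,0,0],[0,0,0],[0,0,0],[0,0,0]], twist=[0,0,0,0,0,0,0,0,0])

```text
time_s: 18.5
tool_pos: [0.5643, 0.0563, 0.1474]
tool_rot: [177.2, 0.1, -87.0]
force: [0.1, 1.0, 0.7]
grip_width: 0.0004
```

```bash
python3 go.py; python3 wr.py w7; python3 - <<'E'
from cell import optics
import cv2,numpy as np
i=optics.read_camera("top")["img"]
a=cv2.resize(i[170:320,165:465],(800,400),interpolation=cv2.INTER_CUBIC)
w=cv2.resize(cv2.imread("pics/w7.png")[0:280],(457,200)); c=np.zeros((200,800,3),np.uint8);c[:,:457]=w
cv2.imwrite("pics/c7.png",np.vstack([a,c]))
E
```

```text
t 18.5 unit [  1.8  -1.  147.4] rot [ 1.772e+02  1.000e-01 -8.700e+01] F [0.1 1.  0.7] twist -0.0
```

View pics/c7.png

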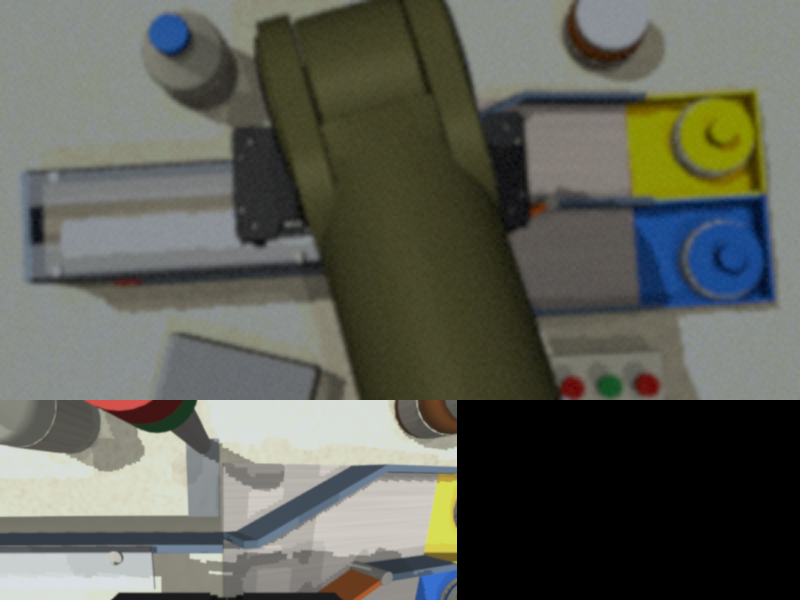

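Both canisters are in their trays: yellow at (718,135), blue at (730,258). The bystanders are unmoved. I'll lift clear and hand in.

arm_command(translation=[[0,0,-4],[0,0,-4],[0,0,-3],[0,0,0],[0,0,0]], twist=[0,0,0,0,0])

```text
time_s: 19.23
tool_pos: [0.5689, 0.0567, 0.2586]
tool_rot: [177.0, 0.1, -87.0]
force: [-0.2, 0.1, -0.6]
grip_width: 0.0001
```

```bash
python3 go.py; python3 -c "
from cell import env
print(env.sign_off())"
```

```text
t 19.225 unit [  6.3  -0.8 258.6] rot [ 1.77e+02  1.00e-01 -8.70e+01] F [-0.2  0.1 -0.6] twist 0.0
the job is handed in; nothing more can be done
None
```

Both canisters are in their own trays, and I handed the job in at about 19 s of the 58 s allowed.

1. **Blue:** I pushed the flap to its stop on the +x side, then pushed the blue canister, which was nearer the mouth, out of the bay by its knob. It ran into the blue tray.
2. **Yellow:** I swung the flap over to the -x stop, with at most about 11 N measured on the tool. Then I pushed the yellow canister out the same way, and it ran into the yellow tray.

**Last checks:** The final top view, taken before I lifted the arm clear, showed each canister in its own tray and the bay empty as far as the arm left it visible. The bottle, jar, tip box and tube rack looked unmoved wherever they could be seen; the arm hid part of the tip box and rack. After lifting, the gripper was clear at 0.26 m and touching nothing.

**Deviations:**
- My first estimate of the unit's position was 2–3 mm off in x, so I corrected it using the wrist camera.
- During the blue push the tool drifted up about 10 mm. I stopped, backed off, lowered it and then finished the push.

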